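# Isolate and pull the fuse carrier

## Task

Make the fuse unit dead and draw its fuse carrier: first swing the isolator's lever fully over to the far side (off), and only then pinch the carrier's two sprung side catches fully together with the fingers and lift the carrier straight up out of its base. Finish while holding it still and upright by the two pinched catches, well clear of everything, with its underside between 12 and 30 cm above the desk; leave the lever off and do not disturb the other things on the desk.

Things in the scene. Friction and masses are not known exactly. Their poses are not given: they have to be found in the camera images.
- fuse_base: fixed fuse base on the desk: grey moulded well, 89 x 73 mm, rim 34 mm above the desk, on a black 150 (x) x 92 (y) x 6 mm foot; a black terminal block with brass screws, 22 mm high, at each x end. Origin: centre of the foot's underside, on the desk; z up. The carrier sits on the well's floor, 6 mm above the desk, with 1.5 mm play. Nothing but the carrier stands above the rim.
- fuse_carrier: black fuse carrier, 0.16 to 0.33 kg, 70 mm long (x), 70 mm tall, a white ceramic fuse end at each x end; plugged into the base, axes parallel to the base's. Origin: centre of its underside, z up. A grey sprung catch on its +y and on its -y side: 66 mm across both pads, 50 mm fully pinched. A tooth low on each catch hooks under the base's wall and bars lifting until pressed in 6 mm.
- catch_left_pad (a point): centre of the outer face of the +y catch's ribbed finger pad, 33 mm from the carrier's mid-plane and 53 mm above the carrier's origin; the pad is 24 mm wide (x) and 34 mm tall, from 36 to 70 mm above the carrier's origin
- catch_right_pad (a point): the same point on the -y catch's finger pad (same size, mirrored)
- catch_left (a joint): how far the +y catch is pressed in towards the carrier's middle: 0 out (latched), 0.008 m fully in (stop). Spring: 3 N at rest, 7 N at the stop; each catch moves on its own. A grip of 20 to 30 N holds both at their stops.
- catch_right (a joint): the same for the -y catch
- isolator: fixed isolator switch on the desk: grey rounded housing 95 (x) x 66 (y) mm, top 46 mm above the desk, on a black 110 x 80 x 6 mm foot, a black cable gland on each y side, a single lever on top. Origin: centre of its underside on the desk; -x is its front, +x the far side; z up.
- isolator_lever (a joint): lever angle: 0 leaning 0.5 rad to the front (-x of the isolator, on), 1.0 rad leaning 0.5 rad to the far side (+x, off, at its stop). Hinge along the isolator's y, 44 mm above the desk at the isolator's middle; stays where it is left (friction 0.08 N m, so about 1.5 N pushes it over).
- lever_tip (a point): end of the lever, 73 mm from its hinge: a black paddle 30 mm wide (y), 12 mm thick and 30 mm long, on a 10 mm steel stem; when on it is 35 mm to the front of the hinge and 108 mm above the desk
- solder_spool: bystander: white reel of solder, 53 mm diameter, 40 mm tall; origin centre of its underside
- multimeter: bystander: yellow multimeter, 150 x 76 x 48 mm; origin centre of its underside
- pliers: bystander: pliers with red handles, 66 x 140 x 11 mm; origin centre of the underside
- dsub_plug: bystander: beige plug, 42 x 76 x 16 mm; origin centre of its underside

How it is judged:
On the way, in this order (a step that is already met when the one before it is completed fails the run):
1. the isolator lever is fully over (off), the carrier still home (value of joint isolator_lever above 0.85 rad and z of fuse_carrier in the frame of fuse_base below 0.012 m), for 0.2 s.
2. both catches are pinched in by the fingers (value of joint each of catch_left, catch_right above 0.006 m and contact force between the fingers and fuse_carrier above 2 N), for 0.1 s.
At the end, for the whole second after the job is handed in: the carrier is held still (under 0.03 m/s) in the fingers by both catches, each pressed in more than 6 mm, its underside 0.11 to 0.32 m above the desk, upright within 0.3 rad, not touching base or isolator, and the isolator lever is over 0.85 rad (off) (all of step 2 and height (world z) of fuse_carrier between 0.11 and 0.32 m and angle between fuse_carrier's own z axis and vertical below 0.3 rad and contact force between fuse_carrier and fuse_base below 0.1 N and contact force between fuse_carrier and isolator below 0.1 N and linear speed of fuse_carrier below 0.03 m/s and value of joint isolator_lever above 0.85 rad); the arm keeps its last pose, push and grip.
It fails at once if the carrier is drawn while the isolator is on (z of fuse_carrier in the frame of fuse_base above 0.016 m and value of joint isolator_lever below 0.8 rad).
It fails at once if a bystander is disturbed (moved more than 3 cm) (distance of any of solder_spool, multimeter, pliers, dsub_plug from where it was at the start of the episode above 0.03 m).
It also fails if it takes over 48 s, if anything falls off the work surface, if the arm or the gripper's body presses on something with over 40 N, if the wrist force passes 120 N, or if a joint passes its speed limit or range.

## Robot

A 6-joint arm with a two-finger parallel gripper is mounted at the origin on a cart in front of the work surface, level with it; the furniture and walls round the work are solid. World frame = base frame: x ahead of the robot, y to its left, z up, the work surface at z = 0. Lengths are in m, angles in rad, forces in N, time in s.
With the tool pointing down it reaches from about 0.35 to 0.775 m from the base axis. Payload 7.3 kg.
Tool frame: the origin (TCP) lies at the centre of the arm's flange, where the gripper is bolted on; the fingertips stand 178 mm ahead of it and the grasp point (between the pads) lies 159 mm ahead of it; z points along the fingers, y is the line along which they close (so a half turn about z gives the same grasp; the last joint's range is limited). The gripper opens to 92 mm and grips with 3 to 60 N. Pads are 19 mm wide; open, the fingers measure 130 mm over their backs; the gripper's body (75 mm by 190 mm) begins 47 mm behind the grasp point.
Start: joints at [-1.269, 0.342, 1.524, -0, 1.275, -0.146], TCP at [0.227, -0.473, 0.405] pointing down, gripper open.
Joint ranges: [-2.53, 2.53], [-0.77, 2.02], [0.04, 2.7], [-1, 4.14], [0.28, 2.66], [-3.11, 3.11]. Speed limits (rad/s): [2.57, 2.57, 3.14, 3.14, 3.14, 3.14].

## Interface

Orientations are given as [roll, pitch, yaw] about the fixed x, y, z axes, in that order (R = Rz(yaw) Ry(pitch) Rx(roll)).
In Python, from cell import robot, cams, order gives the robot as it stands (robot), with the cameras (cams) and the job (order).
- The arm moves only by the shell command python3 drive.py [OPENING] [FORCE], which reads ROWS from standard input. ROWS is 1 to 8 rows, parted by a bar, with the numbers parted by commas; each row has 6 numbers: dx, dy, dz in normalised numbers (1 is 0.6 m), then a rotation vector rx, ry, rz in shares of 4 rad (1.0 is 4 rad); each row shifts and turns the commanded pose from where the row before left it, along the tool's axes as they then stand; what a row does not reach is not made up. A row lasts 1/12 s, in which the tool goes at most 0.0417 m and 0.125 rad, less where a joint would pass 70% of its speed; a pose out of reach is approached as far as the arm can. OPENING is the finger opening in m, set as the command begins (- or left out keeps the last). The fingers move at their own pace and stop on an object; FORCE is the grip in N (left out, the last holds). Time passes only in rows, so rows that do not move let the fingers close. It prints the time, the measured TCP pose, the force, the opening and the grip force at its end. No shift or turn number may pass 1 either way. Input that does not fit is refused with a message, and nothing moves.
- robot.observe(): the state, without advancing time (a new reading comes with each control period).
- cams.read_camera(name): name is "side" or "top"; returns a dict with "image" (420x560x3 uint8, red, green, blue), "fx", "fy", "cx", "cy" (pixels), "pose" (4x4, takes a point from camera to world coordinates). Camera axes: x right, y down, z forward; pixel columns grow to the right and rows downward; lengths in m; the calibration is good to about 2 mm. A picture is of the moment at which its call begins. There is no depth.
- order.hand_in(): hands the job in; it is judged then, once.
The state is a dict: "time": time; "qpos": joint angles; "qvel": joint speeds; "joint_efforts": joint torques, N m; "tool_pos": TCP position; "tool_rot": TCP orientation; "contact_force": force on the tool from outside, world axes, zero at the start; "torque": the same for the moment, N m; "opening": finger opening in m; "grip_force": force on a finger pad.
Only numpy, scipy, OpenCV 4.12 (cv2) and the standard library are available. Lean on these libraries where they do the work, as an engineer would, in place of code of your own. Each camera call takes 0.05 s, during which the arm holds its last target. There are 200 camera calls.

## Working session

There is one attempt and no reset: what is moved stays moved. The work goes in short steps, Python scripts to look and compute and a shell command to move; the robot and the scene stay as the last step left them, time stands still between calls to the robot, and variables do not carry over. Pictures are saved under pics/ and viewed, at most 10 in all, crops included, and the job is handed in when it is done.

```bash
ls; mkdir -p pics
python3 - <<'E'
from cell import robot, cams, order
import cv2,numpy as np
for n in("top","side"):
    c=cams.read_camera(n);cv2.imwrite(f"pics/{n}0.png",c["image"][:,:,::-1]);print(n,c["fx"],c["fy"],c["cx"],c["cy"],np.round(c["pose"],4).tolist())
s=robot.observe();print(s)
E
```

```text
cell.py
drive.py
pics
top 514.8926008694041 514.8926008694041 275.6231026673823 205.3615881981073 [[-0.0292, -0.9923, 0.1201, 0.3395], [-0.9996, 0.0297, 0.002, 0.0491], [-0.0055, -0.12, -0.9928, 1.5878], [0.0, 0.0, 0.0, 1.0]]
side 412.76460722981653 412.76460722981653 273.62041734023353 207.73931367070767 [[-0.9979, 0.046, -0.0453, 0.5697], [0.064, 0.6146, -0.7862, 0.8998], [-0.0083, -0.7875, -0.6163, 0.7863], [0.0, 0.0, 0.0, 1.0]]
{'time': 0.1, 'qpos': array([-1.26894590e+00,  3.42655729e-01,  1.52490752e+00, -8.09903545e-06,
        1.27541939e+00, -1.45996207e-01]), 'qvel': array([ 0.00107238, -0.00059078, -0.00380068,  0.00029847, -0.00160889,
        0.00052894]), 'joint_efforts': array([ 1.71188476e-03, -4.32005847e+01, -2.44694531e+01,  7.19891069e-02,
        5.26613113e-02, -4.84781026e-05]), 'tool_pos': array([ 0.22732371, -0.47310111,  0.40411778]), 'tool_rot': array([-3.14021633e+00, -1.94549592e-04,  4.47848863e-01]), 'contact_force': array([-0.33098476,  0.1379628 ,  0.10815927]), 'torque': array([-0.00092285, -0.00762379, -0.02364841]), 'grip_force': 0.0, 'opening': 0.09193205788752361}
```

View pics/top0.png

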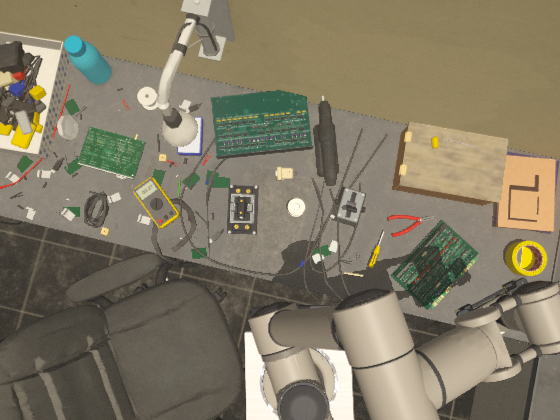

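View pics/side0.png

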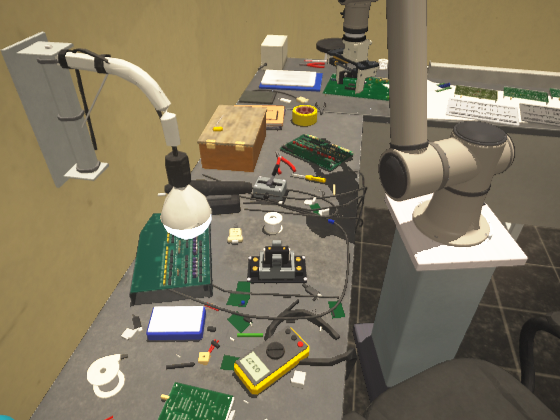

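The top view shows the fuse unit near (242,208), isolator near (350,205), spool (296,208), plug (285,173), multimeter (156,202) and pliers (405,224). In the side view the fuse unit is at (277,262) and the isolator at (269,188). I'll zoom in on both.

Run:
```python
import cv2,numpy as np
t=cv2.imread("pics/top0.png");s=cv2.imread("pics/side0.png")
f=lambda im,u,v:cv2.resize(im[v:v+75,u:u+100],None,fx=4,fy=4,interpolation=cv2.INTER_CUBIC)
cv2.imwrite("pics/z0.png",np.vstack([np.hstack([f(t,195,170),f(t,300,170)]),np.hstack([f(s,227,220),f(s,220,155)])]))
```

```text
(no output)
```

View pics/z0.png

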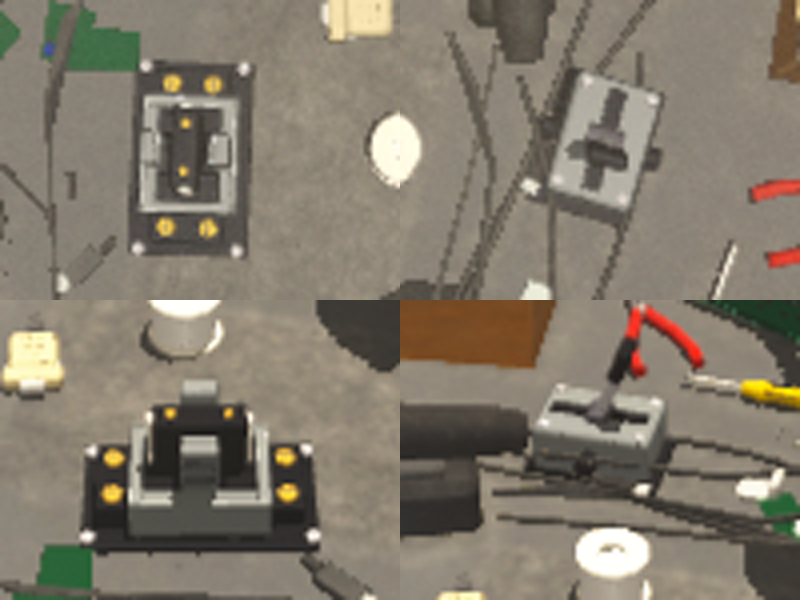

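The crop shows white screws on the foot corners at zoomed (147,66), (246,69), (138,248), (238,251). The isolator's lid screws are at zoomed (585,75), (655,100), (557,177), (628,203). Its lever leans down-image, towards the robot (on).

```bash
cat > h.py <<'E'
import numpy as np,cv2
from cell import robot, cams, order
def ray(c,u,v):
    d=c["pose"][:3,:3]@np.array([(u-c["cx"])/c["fx"],(v-c["cy"])/c["fy"],1]);return c["pose"][:3,3],d
def plane(c,u,v,z):
    o,d=ray(c,u,v);return o+d*(z-o[2])/d[2]
E
python3 - <<'E'
from h import *
np.set_printoptions(precision=4,suppress=True)
c=cams.read_camera("top");s=cams.read_camera("side")
T=lambda a,b,z:plane(c,195+a/4-.375,170+b/4-.375,z)
T2=lambda a,b,z:plane(c,300+a/4-.375,170+b/4-.375,z)
S=lambda a,b,z:plane(s,227+a/4-.375,220+(b-300)/4-.375,z)
S2=lambda a,b,z:plane(s,220+(a-400)/4-.375,155+(b-300)/4-.375,z)
def rep(n,P,ax=None):
    P=np.array(P);print(n,P[:,:2].tolist(),"mean",P.mean(0));return P
P=rep("foot top",[T(147,66,.007),T(246,69,.007),T(138,248,.007),T(238,251,.007)])
d=P[0]+P[1]-P[2]-P[3];print("yaw",np.arctan2(d[1],d[0]),np.linalg.norm(d)/2)
P=rep("foot side",[S(92,451,.007),S(306,450,.007),S(87,538,.007),S(313,537,.007)])
d=P[0]+P[2]-P[1]-P[3];print("yaw",np.arctan2(d[1],d[0]),np.linalg.norm(d)/2)
P=rep("iso top",[T2(185,75,.046),T2(253,100,.046),T2(157,177,.046),T2(225,203,.046)])
d=P[0]+P[1]-P[2]-P[3];print("yaw",np.arctan2(d[1],d[0]),np.linalg.norm(d)/2)
P=rep("iso side",[S2(557,387,.046),S2(657,400,.046),S2(540,433,.046),S2(640,438,.046)])
d=P[0]+P[2]-P[1]-P[3];print("yaw",np.arctan2(d[1],d[0]))
# catch pads: light grey tops (z .076) 
rep("pads top",[T(149,148,.076),T(218,150,.076)])
rep("pads side",[S(199,388,.076),S(198,441,.076)])
rep("lever tip top",[T2(198,157,.106)]);rep("tip side",[S2(637,310,.108)])
rep("spool top",[T(395,148,.04)])
# sharper measurement of foot via threshold? white screws
E
```

```text
foot top [[0.5951146168902747, 0.18798695739412355], [0.590439549015872, 0.11113760574485626], [0.45376279324149704, 0.19758672955105938], [0.4491769490563074, 0.12077895561068888]] mean [0.5221 0.1544 0.007 ]
yaw -0.06797768888948001 0.14163432953222416
foot side [[0.589765581394121, 0.11443450151237466], [0.44796311526229216, 0.12378351507179397], [0.5943051100970371, 0.19111213834634844], [0.45281136865825106, 0.2004226596832479]] mean [0.5212 0.1574 0.007 ]
yaw -0.06577081102099978 0.14195502762005294
iso top [[0.5714765454387608, -0.1618028884408406], [0.550854339250409, -0.21222753698829191], [0.4946050049536136, -0.13723332985308068], [0.4734777300676639, -0.1873654907863119]] mean [ 0.5226 -0.1747  0.046 ]
yaw -0.31012746666882385 0.08098761514586278
iso side [[0.5522587913850321, -0.2119673781853315], [0.47344455687888776, -0.18725985065814932], [0.5677216833946953, -0.14884215685911784], [0.49087907795407043, -0.13631408347014773]] mean [ 0.5211 -0.1711  0.046 ]
yaw -0.23480351319879186
pads top [[0.5225614022395878, 0.18160756920767246], [0.5195465169671415, 0.1306222341643383]] mean [0.5211 0.1561 0.076 ]
pads side [[0.5194945751459764, 0.13281500825259873], [0.5233854782717223, 0.18006701942139258]] mean [0.5214 0.1564 0.076 ]
lever tip top [[0.5022202547472538, -0.1602537744682762]] mean [ 0.5022 -0.1603  0.106 ]
tip side [[0.4867087107623936, -0.2233949465326499]] mean [ 0.4867 -0.2234  0.108 ]
spool top [[0.5213514665590256, -0.0013755757578380393]] mean [ 0.5214 -0.0014  0.04  ]
```

Base centre is about (0.522, 0.156), yaw −0.067. Isolator centre is about (0.522, −0.174), yaw −0.31. Sizes agree with the given ones (screw spacings 142 and 81 mm, spool between). Moving to the front of the lever with the fingers closed.

Units first: shifts go in shares of 0.6 m and turns go in shares of 4 rad. So 0.034 m / 0.6 = 0.0567, -0.0193 m / 0.6 = -0.0322.

```bash
echo '0.0567,-0.0322,0,0,0,0 | 0.0567,-0.0322,0,0,0,0 | 0.0567,-0.0322,0,0,0,0 | 0.0567,-0.0322,0,0,0,0 | 0.0567,-0.0322,0,0,0,0' | python3 drive.py 0 10
echo '0.0567,-0.0322,0,0,0,0 | 0.0567,-0.0322,0,0,0,0 | 0.0567,-0.0322,0,0,0,0 | 0.0567,-0.0322,0,0,0,0 | 0.0567,-0.0322,0,0,0,0' | python3 drive.py
echo '0,0,0,0,0,0.0238 | 0,0,0,0,0,0.0238 | 0,0,0,0,0,0.0238 | 0,0,0,0,0,0.0238 | 0,0,0,0,0,0.0238 | 0,0,0,0,0,0.0238 | 0,0,0,0,0,0.0238 | 0,0,0,0,0,0.0238' | python3 drive.py
```

```text
time: 0.62
tool_pos: [0.3393, -0.3111, 0.4046]
tool_rot: [-3.141, -0.0, 0.447]
contact_force: [1.2, 0.2, -0.6]
opening: 0.0631
grip_force: 0.0
time: 1.03
tool_pos: [0.4509, -0.1502, 0.4047]
tool_rot: [3.141, 0.0, 0.448]
contact_force: [0.3, -1.2, 0.3]
opening: 0.03
grip_force: 0.0
time: 1.7
tool_pos: [0.4502, -0.152, 0.4046]
tool_rot: [3.142, 0.0, -0.317]
contact_force: [0.4, 0.3, 0.3]
opening: 0.0006
grip_force: 0.0
```

To row units: 0.0345 m / 0.6 = 0.0575.

```bash
echo '0,0,0.0575,0,0,0 | 0,0,0.0575,0,0,0 | 0,0,0.0575,0,0,0 | 0,0,0.0575,0,0,0 | 0,0,0,0,0,0' | python3 drive.py
echo '0.015,0,0,0,0,0 | 0.015,0,0,0,0,0 | 0.015,0,0,0,0,0 | 0.015,0,0,0,0,0 | 0.015,0,0,0,0,0 | 0.015,0,0,0,0,0 | 0.015,0,0,0,0,0 | 0.015,0,0,0,0,0' | python3 drive.py
python3 - <<'E'
from h import *
c=cams.read_camera("top")["image"];s=cams.read_camera("side")["image"]
f=lambda im,u,v:cv2.resize(im[v:v+100,u:u+100],None,fx=4,fy=4,interpolation=cv2.INTER_CUBIC)
cv2.imwrite("pics/z1.png",np.hstack([f(c,300,150),f(s,220,120)])[:,:,::-1])
E
```

```text
time: 2.12
tool_pos: [0.4483, -0.1511, 0.2614]
tool_rot: [-3.14, 0.011, -0.312]
contact_force: [-1.2, 0.4, -0.8]
opening: 0.0003
grip_force: 0.0
time: 2.78
tool_pos: [0.5196, -0.1745, 0.2675]
tool_rot: [3.141, -0.0, -0.312]
contact_force: [-2.3, -0.4, -1.0]
opening: 0.0004
grip_force: 0.9
```

View pics/z1.png

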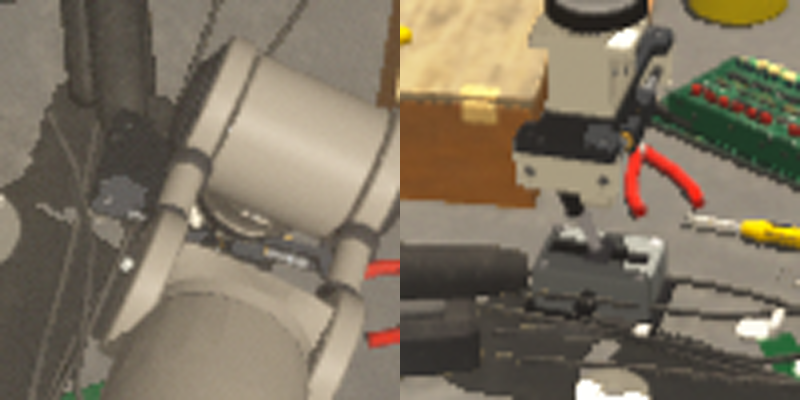

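The lever (stem at zoomed (592,230), side half) now leans to the far side. I'll push on to the stop, watching the force.

To row units: 0.004 m / 0.6 = 0.0067.

```bash
for i in 1 2; do echo '0.0067,0,0,0,0,0 | 0,0,0,0,0,0 | 0,0,0,0,0,0' | python3 drive.py|grep -E "pos|contact"; done; echo '0.005,0,0,0,0,0 | 0,0,0,0,0,0 | 0,0,0,0,0,0' | python3 drive.py|grep -E "pos|contact"
```

```text
tool_pos: [0.5226, -0.1754, 0.2669]
contact_force: [-0.4, -0.9, 0.4]
tool_pos: [0.5265, -0.1767, 0.2668]
contact_force: [-0.7, 0.6, 0.5]
tool_pos: [0.5289, -0.1774, 0.2665]
contact_force: [-4.8, 2.3, 0.7]
```

To row units: 0.003 m / 0.6 = 0.005.

```bash
echo '0.005,0,0,0,0,0 | 0,0,0,0,0,0 | 0,0,0,0,0,0' | python3 drive.py|grep -E "pos|contact"; echo '0,0,0,0,0,0 | 0,0,0,0,0,0' | python3 drive.py|grep -E "time|contact"
```

```text
tool_pos: [0.5304, -0.1779, 0.2661]
contact_force: [-11.7, 2.3, 5.6]
time: 4.05
contact_force: [-12.5, 3.2, 5.0]
```

The lever is against its stop: force jumped to 12 N with the position stalled. Backing off, rising, opening and turning to the carrier's yaw.

To row units: -0.035 m / 0.6 = -0.0583, -0.015 m / 0.6 = -0.025, -0.1225 rad / 4 = -0.0306.

```bash
echo '-0.025,0,0,0,0,0 | -0.025,0,0,0,0,0 | 0,0,-0.0583,0,0,0 | 0,0,-0.0583,0,0,0 | 0,0,-0.0583,0,0,0 | 0,0,-0.0583,0,0,0 | 0,0,0,0,0,-0.0306 | 0,0,0,0,0,-0.0306' | python3 drive.py 0.092
echo '0,-0.0583,0,0,0,0 | 0,-0.0583,0,0,0,0 | 0,-0.0583,0,0,0,0 | 0,-0.0583,0,0,0,0 | 0,-0.0583,0,0,0,0 | 0,0,0,0,0,0 | 0,0,0,0,0,0' | python3 drive.py
python3 - <<'E'
from h import *
c=cams.read_camera("top")["image"];s=cams.read_camera("side")["image"]
f=lambda im,u,v:cv2.resize(im[v:v+100,u:u+100],None,fx=4,fy=4,interpolation=cv2.INTER_CUBIC)
cv2.imwrite("pics/z2.png",np.hstack([f(c,300,150),f(s,220,120)])[:,:,::-1])
o=robot.observe();p=o["tool_pos"];y=o["tool_rot"][2]
d=np.array([.522,.156])-p[:2];print(p,o["tool_rot"],d@[np.cos(y),np.sin(y)],d@[np.sin(y),-np.cos(y)],"rz",-(-.067-y))
E
```

```text
time: 4.72
tool_pos: [0.5042, -0.1695, 0.41]
tool_rot: [3.138, -0.008, -0.062]
contact_force: [0.1, 0.1, -1.0]
opening: 0.0493
grip_force: 0.0
time: 5.3
tool_pos: [0.5156, 0.0069, 0.4072]
tool_rot: [3.141, -0.002, -0.064]
contact_force: [0.7, -0.8, -0.9]
opening: 0.0912
grip_force: 0.0
[0.51555425 0.00496102 0.40698227] [ 3.14101338e+00 -1.52164609e-03 -6.69821835e-02] -0.003678056833875132 -0.15113171040737583 rz 1.7816477778265227e-05
```

View pics/z2.png

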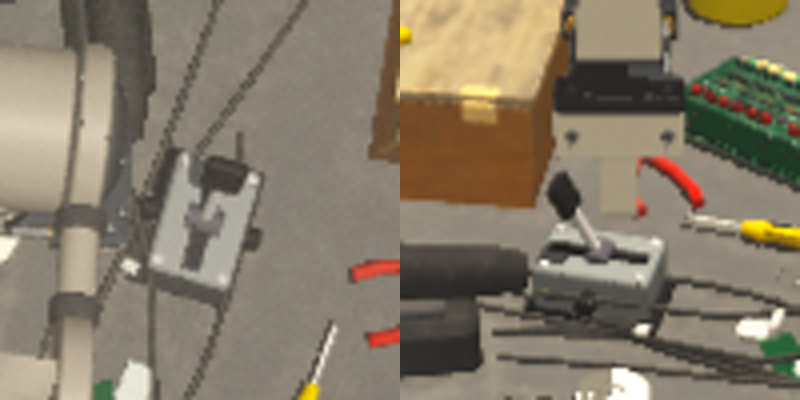

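The lever paddle is now at zoomed (222,172) top and (565,195) side, clearly leaning to the far side. Moving over the carrier and partway down for a look.

To row units: -0.0302 m / 0.6 = -0.0503, -0.004 m / 0.6 = -0.0067.

```bash
echo '-0.0067,-0.0503,0,0,0,0 | 0,-0.0503,0,0,0,0 | 0,-0.0503,0,0,0,0 | 0,-0.0503,0,0,0,0 | 0,-0.0503,0,0,0,0 | 0,0,0,0,0,0' | python3 drive.py
echo '0,0,0.0583,0,0,0 | 0,0,0.0583,0,0,0 | 0,0,0.0567,0,0,0 | 0,0,0,0,0,0 | 0,0,0,0,0,0' | python3 drive.py
python3 - <<'E'
from h import *
C=cams.read_camera("top");c=C["image"];s=cams.read_camera("side")["image"]
f=lambda im,u,v:cv2.resize(im[v:v+100,u:u+100],None,fx=4,fy=4,interpolation=cv2.INTER_CUBIC)
cv2.imwrite("pics/z3.png",np.hstack([f(c,195,150),f(s,227,195)])[:,:,::-1])
P=plane(C,355.5,193,.095)[:2]-[.522,-.174];print("paddle iso x",P@[np.cos(.31),-np.sin(.31)],"expect .028")
E
```

```text
time: 5.9
tool_pos: [0.5219, 0.1588, 0.4067]
tool_rot: [-3.14, -0.001, -0.066]
contact_force: [-0.3, -0.9, -0.3]
opening: 0.0918
grip_force: 0.0
time: 6.32
tool_pos: [0.5217, 0.1548, 0.302]
tool_rot: [3.141, 0.003, -0.069]
contact_force: [-0.1, 0.8, 0.1]
opening: 0.0918
grip_force: 0.0
paddle iso x 0.028893811045880083 expect .028
```

View pics/z3.png

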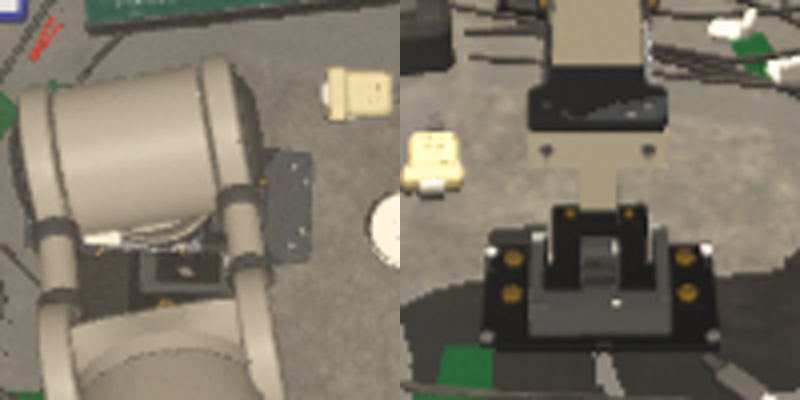

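The paddle checks out (29 mm against 28 mm expected). The fingers (zoomed x 600, side half) line up with the pads. Descending and pinching.

To row units: 0.021 m / 0.6 = 0.035, 0.02 m / 0.6 = 0.0333.

```bash
echo '0,0,0.035,0,0,0 | 0,0,0.035,0,0,0 | 0,0,0.0333,0,0,0 | 0,0,0.0333,0,0,0 | 0,0,0,0,0,0 | 0,0,0,0,0,0' | python3 drive.py
echo '0,0,0,0,0,0 | 0,0,0,0,0,0 | 0,0,0,0,0,0 | 0,0,0,0,0,0 | 0,0,0,0,0,0 | 0,0,0,0,0,0 | 0,0,0,0,0,0 | 0,0,0,0,0,0' | python3 drive.py 0.03 27
echo '0,0,0,0,0,0 | 0,0,0,0,0,0 | 0,0,0,0,0,0 | 0,0,0,0,0,0 | 0,0,0,0,0,0 | 0,0,0,0,0,0' | python3 drive.py
```

```text
time: 6.92
tool_pos: [0.5222, 0.1561, 0.2222]
tool_rot: [-3.141, -0.002, -0.068]
contact_force: [0.2, -0.3, 0.2]
opening: 0.0916
grip_force: 0.0
time: 7.58
tool_pos: [0.5217, 0.1562, 0.2218]
tool_rot: [3.141, -0.001, -0.067]
contact_force: [-1.4, -2.4, 9.2]
opening: 0.0487
grip_force: 27.0
time: 8.08
tool_pos: [0.5217, 0.1562, 0.2218]
tool_rot: [3.141, -0.001, -0.067]
contact_force: [-1.9, -1.3, 7.8]
opening: 0.0486
grip_force: 27.0
```

Opening is 49 mm with a 27 N grip, so both catches are pinched. Lifting slowly at first.

To row units: -0.004 m / 0.6 = -0.0067.

```bash
echo '0,0,-0.0067,0,0,0 | 0,0,-0.0067,0,0,0 | 0,0,-0.0067,0,0,0 | 0,0,-0.0067,0,0,0 | 0,0,0,0,0,0 | 0,0,0,0,0,0' | python3 drive.py
```

```text
time: 8.58
tool_pos: [0.5215, 0.1563, 0.2369]
tool_rot: [-3.142, -0.0, -0.067]
contact_force: [-0.3, -0.3, -2.8]
opening: 0.0486
grip_force: 27.0
```

The carrier came free and its weight shows as 2.8 N. Lifting the rest of the way to about 0.2 m.

To row units: -0.012 m / 0.6 = -0.02, -0.01 m / 0.6 = -0.0167.

```bash
R='x'; echo '0,0,-0.0167,0,0,0 | 0,0,-0.02,0,0,0 | 0,0,-0.02,0,0,0 | 0,0,-0.02,0,0,0 | 0,0,-0.02,0,0,0 | 0,0,-0.02,0,0,0 | 0,0,-0.02,0,0,0 | 0,0,-0.02,0,0,0' | python3 drive.py
echo '0,0,-0.02,0,0,0 | 0,0,-0.02,0,0,0 | 0,0,-0.02,0,0,0 | 0,0,-0.02,0,0,0 | 0,0,-0.02,0,0,0 | 0,0,-0.02,0,0,0 | 0,0,-0.0167,0,0,0 | 0,0,-0.0067,0,0,0' | python3 drive.py
echo '0,0,0,0,0,0 | 0,0,0,0,0,0 | 0,0,0,0,0,0 | 0,0,0,0,0,0 | 0,0,0,0,0,0 | 0,0,0,0,0,0 | 0,0,0,0,0,0 | 0,0,0,0,0,0' | python3 drive.py
python3 - <<'E'
from h import *
c=cams.read_camera("top")["image"];s=cams.read_camera("side")["image"]
f=lambda im,u,v:cv2.resize(im[v:v+150,u:u+200],None,fx=2,fy=2,interpolation=cv2.INTER_CUBIC)
cv2.imwrite("pics/z4.png",np.hstack([f(c,190,130),f(s,177,140)])[:,:,::-1])
E
```

```text
time: 9.25
tool_pos: [0.5212, 0.1563, 0.3318]
tool_rot: [3.141, 0.0, -0.067]
contact_force: [0.7, -0.4, -2.8]
opening: 0.0487
grip_force: 27.0
time: 9.92
tool_pos: [0.5214, 0.1563, 0.4186]
tool_rot: [-3.141, -0.002, -0.067]
contact_force: [0.2, 0.3, -2.6]
opening: 0.0483
grip_force: 27.0
time: 10.58
tool_pos: [0.5215, 0.1563, 0.4165]
tool_rot: [3.141, 0.0, -0.067]
contact_force: [0.8, 0.3, -2.3]
opening: 0.0483
grip_force: 27.0
```

View pics/z4.png

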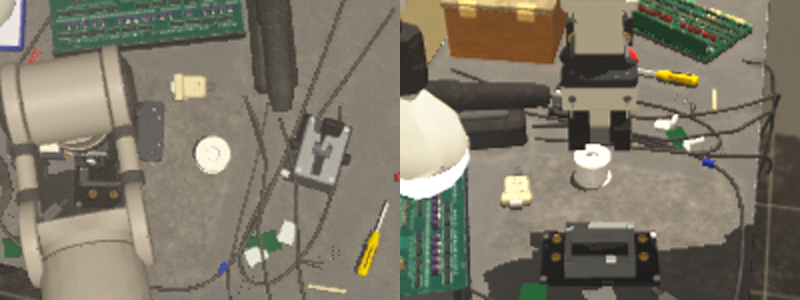

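The carrier hangs upright in the fingers (side half, zoomed (600,130)) above the empty base. The lever is off, and the spool and plug are where they were.

```bash
python3 -c "
from cell import robot, cams, order
print(order.hand_in())"
```

```text
the job is handed in; nothing more can be done
None
```

I swung the isolator lever to its off stop, then pinched and drew the fuse carrier. It is held still and upright by both catches at about 0.2 m, and the job is handed in after about 10.6 s; no verdict came back.

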